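Tip the turned balls into the high-walled box

ROBOT

A 6-joint arm with a two-finger parallel gripper is mounted at the origin on the work surface. World frame = base frame: x ahead of the robot, y to its left, z up, the work surface at z = 0. Lengths are in m, angles in rad, forces in N, time in s.
With the tool pointing down it reaches from about 0.35 to 0.775 m from the base axis. Payload 5.5 kg.
Tool frame: the origin (TCP) lies between the finger pads; the fingertips stand 8 mm ahead of it and the grasp point (between the pads) lies 11 mm behind it; z points along the fingers, y is the line along which they close (so a half turn about z gives the same grasp; the last joint's range is limited). The gripper opens to 85 mm and grips with 20 to 120 N. Pads are 22 mm wide; open, the fingers measure 114 mm over their backs; the gripper's body (76 mm by 85 mm) begins 54 mm behind the grasp point. The pads swing forward as they close: fully open they stand 13 mm farther back than shut.
Start: joints at [0.994, 0.313, 0.046, 1.304, 0, 1.431], TCP at [0.243, 0.521, 0.239] pointing down, gripper open.
Joint ranges: [-2.76, 2.76], [-0.86, 1.69], [-1.03, 1.26], [-2.2, 2.34], [-1.47, 1.5], [-3.14, 3.14]. Speed limits (rad/s): [2.57, 2.57, 3.14, 3.14, 3.14, 3.14].

INTERFACE

Orientations are given as a unit quaternion [w, x, y, z].
In Python, from cell import r, read_camera, order gives the robot as it stands.
- The arm moves only by the tool drive_tool, never from a script. Its argument "targets" is a list of rows, each a list of 7 numbers: the closure, from -1 (fully open) to 1 (shut), then the shift along the tool's x, y, z in m, then the turn, a rotation vector about the tool's x, y, z in units of 8 degrees (1.0 is 8 degrees). In form: [[gripper, tx, ty, tz, ax, ay, az], ...]. A call has 1 to 20 rows; each row is the pose to reach, as a shift and turn from the pose commanded when the call began, along the tool's axes at that moment; what a row does not reach only later rows make up. A row lasts 1/8 s, in which the tool goes at most 62.5 mm and 10.7 degrees, less where a joint would pass 70% of its speed; a pose out of reach is approached as far as the arm can. A call with a gripper value outside its range is refused whole. The fingers move at their own pace and stop on an object; "newtons" is the grip in N (left out, the last holds). Time passes only in rows, so rows that repeat a pose let the fingers close. It gives the time, the measured TCP pose, the force, the opening and the grip force at its end, in the units of the state.
- r.sense(): the state, without advancing time (a new reading comes with each control period).
- read_camera(name): name is "scene" or "top"; returns a dict with "image" (480x640x3 uint8, red, green, blue), "z_map" (480x640 float32, m along the optical axis (not along the pixel's ray), 0 where there is no reading), "K" (3x3 intrinsics, pixels), "dist" ([k1, k2, p1, p2, k3] as OpenCV has them; the pictures are not rectified), "eye" and "rotation" of the camera in the world. Camera axes: x right, y up, looking along -z (the intrinsics and any distortion apply to the point x, -y, -z); pixel columns grow to the right and rows downward; lengths in m; the calibration is good to about 2 mm. A picture is of the moment at which its call begins.
- order.job_done(): hands the job in; it is judged then, once.
The state is a dict: "t": time; "joint_positions": joint angles; "dq": joint speeds; "effort": joint torques, N m; "eef_pos": TCP position; "tcp_rot": TCP orientation; "force": force on the tool from outside, world axes, zero at the start; "ft_torque": the same for the moment, N m; "gripper_width": finger opening in m; "finger_force": force on a finger pad.
Only numpy, scipy, OpenCV 4.12 (cv2) and the standard library are available. Lean on these libraries where they do the work, as an engineer would, in place of code of your own. Each camera call takes 0.05 s, during which the arm holds its last target. There are 200 camera calls.

TASK

Pick up the metal dipper by its handle and empty the two wooden balls in it into the square wooden box: bring the dipper's mouth down close over the box first, and only then tip it, steeply enough that both balls roll out and stay in the box. Afterwards stand the empty dipper upright on the bench and let go of it. Do not knock over the glue bottle.

Things in the scene. Friction and masses are not known exactly. Their poses are not given: they have to be found in the camera images.
- dipper: loose steel dipper, 0.2 kg: flared open cup, 72 mm across its base, 112 mm across its rim, 66 mm high, wall 4 mm, with a straight round wooden handle 18 mm thick. Origin: centre of the underside; z up out of the mouth. The handle runs level along -x, 53 to 171 mm from the cup's axis, 58 mm above the underside, at the start roughly towards the robot. The balls roll out past about 75 degrees of tilt
- dipper_mouth (a point): centre of the dipper's mouth, at rim height (66 mm above its underside, on the cup's axis)
- dipper_floor (a point): centre of the dipper's inner floor, 5 mm above its underside
- dipper_grip (a point): point on the centre line of the handle, 105 mm from the cup's axis and 58 mm above the underside: a good place to grip
- ball_a_center (a point): centre of one turned wooden ball, 36 mm across, 18 g, lying in the dipper at the start
- ball_b_center (a point): centre of the other, identical ball
- well: square open box of dark wood, fixed to the bench: 150 x 150 mm outside, walls 10 mm thick and 60 mm high; its well is 130 x 130 mm, 50 mm deep, the floor 10 mm above the bench. Origin: centre of its underside; x and y along its sides, z up. It is on the left or right, the dipper on the other side
- well_mouth (a point): centre of the box's open top, level with the top of its walls (60 mm above the bench)
- well_floor (a point): centre of the box's inner floor, 10 mm above the bench
- glue: white glue bottle standing at the back of the bench, 52 mm across, 125 mm high. Origin: centre of its underside, z up

How it is judged:
On the way:
1. the dipper's mouth is over the box (its centre within 85 mm of the box's centre line) and less than 220 mm above the bench, tilted more than 30 degrees, with both balls still in it (horizontal distance between dipper_mouth and well_mouth below 0.085 m and height (world z) of dipper_mouth below 0.22 m and angle between dipper's own z axis and vertical above 0.52 rad and distance between each of ball_a_center, ball_b_center and dipper_floor below 0.075 m), for 0.05 s.
At the end, for the whole second after the job is handed in: both balls lie down in the box's well (centres inside its walls and less than 45 mm above the bench); the dipper stands still on the bench, upright within 6 degrees, its underside within 8 mm of the bench top (x of ball_a_center in the frame of well between -0.065 and 0.065 m and y of ball_a_center in the frame of well between -0.065 and 0.065 m and z of each of ball_a_center, ball_b_center in the frame of well below 0.045 m and x of ball_b_center in the frame of well between -0.065 and 0.065 m and y of ball_b_center in the frame of well between -0.065 and 0.065 m and angle between dipper's own z axis and vertical below 0.1 rad and height (world z) of dipper below 0.008 m and linear speed of dipper below 0.03 m/s); the robot touches nothing.
It fails at once if the glue bottle is knocked over (tilted more than 30 degrees) (angle between glue's own z axis and vertical above 0.52 rad).
It also fails if it takes over 64 s, if anything falls off the work surface, if the arm or the gripper's body presses on something with over 40 N, if the wrist force passes 120 N, or if a joint passes its speed limit or range.

## Working session

There is one attempt and no reset: what is moved stays moved. The work goes in short steps, Python scripts to look and compute and a tool call to move; the robot and the scene stay as the last step left them, time stands still between calls to the robot, and variables do not carry over. Pictures are saved under pics/ and viewed, at most 10 in all, crops included, and the job is handed in when it is done.

Besides the shell and the picture viewer there is one more tool, called as a command line: name --pt "numbers of a row" for each row, then --argument value for the rest. drive_tool: Moves the arm, as the interface text tells. Its arguments: {"type":"object","properties":{"targets":{"type":"array","items":{"type":"array","items":{"type":"number"}}},"newtons":{"type":"number"}},"required":["targets"]}

```bash
ls; mkdir -p pics
cat > h.py <<'E'
import numpy as np, cv2, pickle
def pts(c):
    # world point per pixel from z_map
    h,w=c["z_map"].shape
    u,v=np.meshgrid(np.arange(w),np.arange(h))
    p=np.stack([u,v],-1).reshape(-1,1,2).astype(np.float64)
    n=cv2.undistortPoints(p,np.array(c["K"],float),np.array(c["dist"],float)).reshape(h,w,2)
    d=np.stack([n[...,0],-n[...,1],-np.ones((h,w))],-1)
    R=np.array(c["rotation"],float)
    if R.shape!=(3,3):
        from scipy.spatial.transform import Rotation as Q
        R=Q.from_quat(R,scalar_first=True).as_matrix()
    return d@R.T*c["z_map"][...,None]+np.array(c["eye"])
def save(c,n): cv2.imwrite(n,c["image"][:,:,::-1])
E
python3 - <<'E'
from cell import r,read_camera,order
from h import *
for n in("top","scene"):
    c=read_camera(n); pickle.dump(c,open(n+".pkl","wb")); save(c,f"pics/{n}1.png"); print(n,c["eye"],c["rotation"],c["K"],c["dist"])
a=cv2.imread("pics/top1.png");b=cv2.imread("pics/scene1.png")
cv2.imwrite("pics/both1.png",cv2.resize(np.vstack([a,b]),(480,720))[:,:])
print(r.sense())
E
```

```text
pics
top [ 0.55808474 -0.01034909  0.83360228] [-0.6976226  -0.01183059  0.03916314  0.71529644] [[474.35738393   0.         323.4435311 ]
 [  0.         474.35738393 237.43552201]
 [  0.           0.           1.        ]] [-0.04263522  0.          0.          0.          0.        ]
scene [ 1.18539872 -0.48665749  0.83213726] [0.83692603 0.34436193 0.15186952 0.39737305] [[550.88004017   0.         315.03228298]
 [  0.         550.88004017 235.58528588]
 [  0.           0.           1.        ]] [-0.16236949  0.          0.          0.          0.        ]
{'t': 0.1, 'joint_positions': array([ 9.94369714e-01,  3.13943520e-01,  4.51328151e-02,  1.30357438e+00,
       -9.32879488e-06,  1.43117418e+00]), 'dq': array([-3.29639711e-03, -2.76463777e-03,  1.97410466e-03,  1.34930895e-05,
        6.09245864e-04, -1.16103723e-03]), 'effort': array([ 3.15606441e-03, -4.81728244e+01,  2.99242008e+01,  1.27603125e-02,
       -8.55913936e-05,  5.71739690e-06]), 'eef_pos': array([0.24304754, 0.52065277, 0.23850409]), 'tcp_rot': array([-2.74001091e-04,  2.16670018e-01,  9.76244576e-01, -7.45642182e-04]), 'force': array([-0.43348416,  0.18721607,  0.20697052]), 'ft_torque': array([-0.00751256,  0.00428184,  0.06992379]), 'finger_force': 0.0, 'gripper_width': 0.08534512284592949}
```

View pics/top1.png

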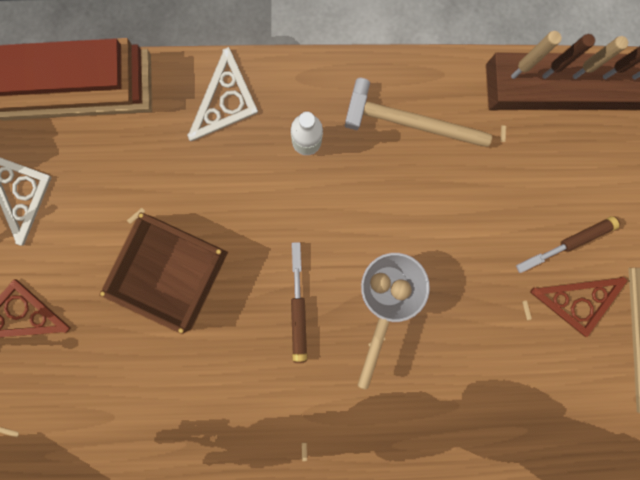

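View pics/scene1.png

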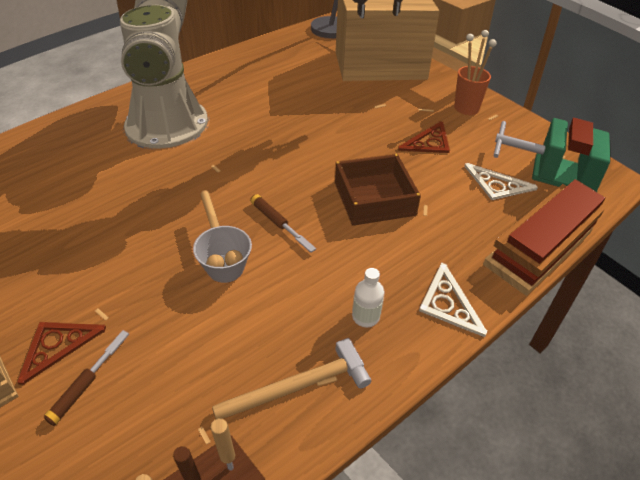

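The top view shows the dipper rim centred near (395,287), its handle running to (364,386). The box corners are near (140,214), (226,252), (182,330) and (103,294), and the glue bottle is at (307,135). In the scene view the handle end is near (206,195) and the box is near (378,190).

```bash
cat >> h.py <<'E'
def ray(c,px,z):
    """intersect pixel rays with the plane at height z"""
    from scipy.spatial.transform import Rotation as Q
    n=cv2.undistortPoints(np.array(px,float).reshape(-1,1,2),np.array(c["K"],float),np.array(c["dist"],float)).reshape(-1,2)
    d=np.c_[n[:,0],-n[:,1],-np.ones(len(n))]; R=np.array(c["rotation"],float)
    if R.shape!=(3,3): R=Q.from_quat(R,scalar_first=True).as_matrix()
    d=d@R.T; e=np.array(c["eye"]); return e+d*((z-e[2])/d[:,2])[:,None]
E
python3 - <<'E'
from h import *
c=pickle.load(open("top.pkl","rb")); P=pts(c); Z=P[...,2]
print("bench z",np.median(Z[400:470,200:400]), "valid",(c["z_map"]>0).mean())
b=ray(c,[(140,214),(226,252),(182,330),(103,294)],.06)
print("box",b.round(3),b.mean(0).round(3),np.degrees(np.arctan2(*(b[1]-b[0])[1::-1])))
print("dippercentre ray",ray(c,[(395,287)],.066),"glue cap",ray(c,[(307,120)],.125))
def fit(m,name):
    q=P[m]; print(name,len(q),q.mean(0).round(4)); return q
roi=np.zeros(Z.shape,bool); roi[250:325,355:435]=1
q=fit(roi&(Z>.060)&(Z<.075),"rim")
(x,y),R=cv2.minEnclosingCircle(q[:,:2].astype(np.float32)); print(x,y,R)
roi[:]=0; roi[328:395,350:390]=1
q=fit(roi&(Z>.055),"handle")
d=np.linalg.svd(q[:,:2]-q[:,:2].mean(0))[2][0]; print(d,q[:,2].max(), [(q[:,:2]-q[:,:2].mean(0))@d][0].min(),((q[:,:2]-q[:,:2].mean(0))@d).max())
roi[:]=0; roi[90:160,285:330]=1
q=fit(roi&(Z>.1),"glue")
for n,v,u in(("balls",slice(270,302),slice(370,412)),):
    print(n,P[v,u,2].max())
for u,v in((383,283),(402,290)): print(P[v,u])
E
```

```text
bench z -0.0004673613351853789 valid 0.9960091145833333
box [[0.659 0.257 0.06 ]
 [0.594 0.118 0.06 ]
 [0.47  0.19  0.06 ]
 [0.531 0.316 0.06 ]] [0.563 0.22  0.06 ] -115.14234727088986
dippercentre ray [[ 0.52983461 -0.15483756  0.066     ]] glue cap [[ 0.78946972 -0.01805121  0.125     ]]
rim 748 [ 0.5249 -0.1576  0.0645]
0.524491012096405 -0.15357725322246552 0.06138929724693298
handle 703 [ 0.4195 -0.1125  0.0731]
[-0.99060094  0.13678367] 0.8336022771004441 -0.12330648717472686 0.05200298192141894
glue 270 [ 0.7736 -0.0168  0.1693]
balls 0.8336022771004441
[ 0.53618095 -0.13943921  0.04157587]
[ 0.52354732 -0.17127725  0.04057949]
```

Run:
```python
from h import *
c=pickle.load(open("top.pkl","rb")); P=pts(c); Z=P[...,2]
im=c["image"].astype(int)
roi=np.zeros(Z.shape,bool); roi[328:395,350:392]=1
m=roi&(Z>.05)&(Z<.08); q=P[m]; k=q[:,:2].mean(0); d=np.linalg.svd(q[:,:2]-k)[2][0]; d*=np.sign(d[0]); t=(q[:,:2]-k)@d
print("handle",m.sum(),k,d,np.degrees(np.arctan2(d[1],d[0])),t.min(),t.max(),np.percentile(q[:,2],95))
e=k+d*t.min(); print("axis point 171mm from handle end",e+.171*d,"grip",e+.066*d)
roi[:]=0; roi[245:330,355:435]=1
m=roi&(Z>.055)&(Z<.075)
pc=P[m]; q=pc[:,:2]; q=q[np.linalg.norm(q-[.528,-.154],axis=1)<.06]
A=np.c_[2*q,np.ones(len(q))]; s=np.linalg.lstsq(A,(q**2).sum(1),rcond=None)[0]; print("rim fit",s[:2],np.sqrt(s[2]+s[0]**2+s[1]**2))
# box walls top
roi[:]=0; roi[205:340,95:235]=1
m=roi&(Z>.053)&(Z<.068); q=P[m][:,:2].astype(np.float32); print("box",cv2.minAreaRect(q))
roi[:]=0; roi[90:160,285:330]=1
q=P[roi&(Z>.11)&(Z<.14)]; print("glue",np.median(q,0))
from scipy.spatial.transform import Rotation as Q
from cell import r
s=r.sense(); print(Q.from_quat(s["tcp_rot"],scalar_first=True).as_matrix().round(3))
```

```text
handle 695 [ 0.41790418 -0.11370321] [ 0.93789691 -0.34691408] -20.298682031048386 -0.050255332800059414 0.0520065841614155 0.06750635714338928
axis point 171mm from handle end [ 0.53115023 -0.15559123] grip [ 0.43267105 -0.11916525]
rim fit [ 0.52949282 -0.15446505] 0.05256443575211207
box ((0.5635587573051453, 0.22404348850250244), (0.15144090354442596, 0.14991244673728943), 63.89778137207031)
glue [ 0.78905791 -0.01680277  0.12427573]
[[-0.906  0.423 -0.001]
 [ 0.423  0.906 -0.001]
 [ 0.    -0.002 -1.   ]]
```

drive_tool --pt "-1 -0.05 -0.06 0 0 0 0" --pt "-1 -0.1 -0.11 0 0 0 0" --pt "-1 -0.14 -0.16 0.0 0 0 0" --pt "-1 -0.18 -0.2 0.0 0 0 0" --pt "-1 -0.18 -0.2 0.0 0 0 0" --pt "-1 -0.18 -0.2 0.0 0 0 0"

```text
t: 0.85
eef_pos: [0.322, 0.2625, 0.2392]
tcp_rot: [-0.0, 0.218, 0.976, 0.0]
force: [0.6, -0.1, 0.4]
gripper_width: 0.085
finger_force: 0.0
```

```bash
cat > log.py <<'E'
from cell import r
import pickle,os
from scipy.spatial.transform import Rotation as Q
s=r.sense(); L=pickle.load(open("log.pkl","rb")) if os.path.exists("log.pkl") else []
L.append((s["joint_positions"],s["eef_pos"],s["tcp_rot"])); pickle.dump(L,open("log.pkl","wb"))
print(s["t"],s["joint_positions"].round(3),s["eef_pos"].round(4),s["gripper_width"],s["force"].round(1),s["finger_force"]); print(Q.from_quat(s["tcp_rot"],scalar_first=True).as_matrix().round(3))
E
python3 log.py
```

```text
0.85 [ 0.49   0.004 -0.325  1.242  0.     0.93 ] [0.322  0.2625 0.2392] 0.08501702492413779 [ 0.6 -0.1  0.4] 0.0
[[-0.905  0.426 -0.   ]
 [ 0.426  0.905  0.   ]
 [ 0.    -0.    -1.   ]]
```

drive_tool --pt "-1 -0.05 -0.06 0.02 0 0 0" --pt "-1 -0.09 -0.1 0.04 0 0 -0.2" --pt "-1 -0.13 -0.15 0.06 0 0 -0.4" --pt "-1 -0.17 -0.2 0.08 0 0 -0.6" --pt "-1 -0.21 -0.25 0.08 0 0 -0.6" --pt "-1 -0.262 -0.3 0.08 0 0 -0.6" --pt "-1 -0.262 -0.3 0.08 0 0 -0.6" --pt "-1 -0.262 -0.3 0.08 0 0 -0.6"

```text
t: 1.85
eef_pos: [0.4337, -0.1204, 0.1588]
tcp_rot: [0.0, 0.177, 0.984, 0.0]
force: [-0.5, 0.1, 0.2]
gripper_width: 0.0852
finger_force: 0.0
```

```bash
python3 log.py
```

```text
1.85 [-0.45   0.117 -0.407  1.047  0.    -0.094] [ 0.4337 -0.1204  0.1588] 0.08524090171349709 [-0.5  0.1  0.2] 0.0
[[-0.938  0.348  0.   ]
 [ 0.348  0.938  0.   ]
 [-0.     0.    -1.   ]]
```

drive_tool --pt "-1 0 0 -0.02 1.2 0 0" --pt "-1 0 0 -0.04 2.5 0 0" --pt "-1 0 0 -0.06 3.5 0 0" --pt "-1 0 0 -0.06 3.5 0 0" --pt "-1 0 0 -0.06 3.5 0 0"

```text
t: 2.48
eef_pos: [0.4321, -0.1178, 0.2186]
tcp_rot: [-0.043, 0.169, 0.956, -0.237]
force: [0.5, -0.6, -0.1]
gripper_width: 0.0852
finger_force: 0.0
```

```bash
python3 log.py
```

```text
2.475 [-0.146  0.183 -0.263  1.233 -0.476  0.231] [ 0.4321 -0.1178  0.2186] 0.08520542700586343 [ 0.5 -0.6 -0.1] 0.0
[[-0.939  0.304 -0.162]
 [ 0.344  0.83  -0.439]
 [ 0.001 -0.468 -0.884]]
```

drive_tool --pt "-1 0 0 -0.02 -1.2 -1 0" --pt "-1 0 0 -0.04 -2.5 -2 0" --pt "-1 0 0 -0.04 -3.5 -3 0" --pt "-1 0 0 -0.04 -3.5 -3 0" --pt "-1 0 0 -0.04 -3.5 -3 0"

```text
t: 3.1
eef_pos: [0.4369, -0.1024, 0.2543]
tcp_rot: [0.197, 0.125, 0.972, -0.032]
force: [-0.2, -0.0, 0.6]
gripper_width: 0.0855
finger_force: 0.0
```

```bash
python3 log.py
cat > kin.py <<'E'
import numpy as np,pickle
from scipy.optimize import least_squares
from scipy.spatial.transform import Rotation as Q
R=lambda ax,a:Q.from_euler(ax,a).as_matrix()
def fk(q,p):
    r0,h,L1x,L1z,L2x,L2z,off,d45,Lt=p
    x=lambda *v:np.array(v)
    A=R("z",q[0]); P=A@x(r0,off,h)
    A=A@R("y",q[1]); P=P+A@x(L1x,0,L1z)
    A=A@R("y",-q[2]); P=P+A@x(L2x,0,L2z)
    A=A@R("y",q[3]); P=P+A@x(d45,0,0)
    A=A@R("z",s5*q[4]); P=P+A@x(Lt,0,0)
    A=A@R("x",s6*q[5])          # A: x axis = tool z
    T=np.c_[A@[0,0,sx],A@[0,sy,0],A[:,0]]
    return P,T
s5,s6,sx,sy=1,1,1,1
lo=np.array([-2.76,-.86,-1.03,-2.2,-1.47,-3.14]);hi=np.array([2.76,1.69,1.26,2.34,1.5,3.14])
E
python3 - <<'E'
import kin,itertools
from kin import *
L=pickle.load(open("log.pkl","rb")); best=None
for s in itertools.product((1,-1),repeat=4):
    kin.s5,kin.s6,kin.sx,kin.sy=s
    e=max(np.abs(fk(q,np.zeros(9))[1]-Q.from_quat(t,scalar_first=True).as_matrix()).max() for q,_,t in L)
    if e<.1: print(s,e); best=s
kin.s5,kin.s6,kin.sx,kin.sy=best
f=lambda p:np.r_[np.concatenate([fk(q,p)[0]-x for q,x,_ in L]),1e-3*(p[:8]-[0,.2,0,.35,.35,0,.08,.08])]
s=least_squares(f,[0,.2,0,.35,.35,0,.08,.08,.2]); print(s.x.round(4),np.abs(s.fun[:-8]).max())
pickle.dump((best,s.x),open("kin.pkl","wb"))
E
```

```text
3.1 [-0.452 -0.263 -0.596  0.84   0.064 -0.183] [ 0.4369 -0.1024  0.2543] 0.08551350929744668 [-0.2 -0.   0.6] 0.0
[[-0.891  0.255  0.376]
 [ 0.23   0.967 -0.111]
 [-0.392 -0.013 -0.92 ]]
(1, 1, -1, 1) 4.440892098500626e-16
[0.     0.233  0.     0.5182 0.4094 0.0557 0.08   0.1402 0.2922] 5.305086068052578e-06
```

```bash
cat >> kin.py <<'E'
import os
if os.path.exists("kin.pkl"): (s5,s6,sx,sy),PRM=pickle.load(open("kin.pkl","rb"))
def ik(P,T,q0):
    f=lambda q:(lambda a:np.r_[(a[0]-P)*5,(a[1]-T).ravel()])(fk(q,PRM))
    s=least_squares(f,np.clip(q0,lo+.03,hi-.03),bounds=(lo+.02,hi-.02)); return s.x,np.abs(s.fun).max()
def toolpose(mouth,H,tilt,lam,side,grip=.105):
    """tool pose for dipper heading H, tilt (rad; side=+1: mouth falls to the left), lean lam"""
    B=R("z",H)@R("x",-side*tilt)          # dipper frame
    g=mouth+B@np.array([-grip,0,-.008])
    T=B@R("x",lam)@np.c_[[-1,0,0],[0,1,0],[0,0,-1]].astype(float)
    return g+.011*T[:,2],T
def wrist(q):
    # points: j4 centre, j5 centre
    p=PRM.copy(); p[8]=0; b=fk(q,p)[0]; p[7]=0; return fk(q,p)[0],b
E
cat > plan.py <<'E'
from kin import *
box=np.array([.5635,.224]); res=[]
d0=np.array([.530,-.155,.066]); H0=np.radians(-20.3)
qs=pickle.load(open("log.pkl","rb"))[1][0]
for side in(1,-1):
  for lamd in(0,15,25,35):
    lam=side*np.radians(lamd)
    qg,e=ik(*toolpose(d0,H0,0,lam,side),qs)
    for Hd in range(-90,181,15):
        H=np.radians(Hd); m=H+side*np.pi/2
        mouth=np.r_[box-.03*np.array([np.cos(m),np.sin(m)]),.16]
        q=qg.copy(); E=e; zmin=9; jm=0;prev=None
        for k,t in enumerate(np.radians(np.arange(0,111,10))):
            if k==0:
                for a in np.linspace(0,1,8):
                    q,_=ik(*toolpose((1-a)*d0+a*mouth+[0,0,.08*(a<1)],H0+a*(H-H0),0,lam,side),q)
            q,ee=ik(*toolpose(mouth,H,t,lam,side),q)
            E=max(E,ee); w=wrist(q); zmin=min(zmin,w[0][2],w[1][2])
            if prev is not None: jm=max(jm,abs(q-prev).max())
            prev=q
        res.append((E,side,lamd,Hd,round(zmin,3),round(jm,2),round(min((hi-q).min(),(q-lo).min()),2)))
for x in sorted([x for x in res if x[0]<.005],key=lambda x:-x[4])[:25]: print(x)
print(len(res),min(res))
E
time python3 plan.py
```

```text
(np.float64(1.2501510937568128e-09), 1, 35, -15, np.float64(0.236), np.float64(0.18), np.float64(0.12))
(np.float64(2.420690314863805e-09), 1, 35, 0, np.float64(0.236), np.float64(0.2), np.float64(0.34))
(np.float64(7.108802435595862e-10), 1, 35, 15, np.float64(0.236), np.float64(0.27), np.float64(0.38))
(np.float64(2.7137402880406114e-09), 1, 35, 30, np.float64(0.236), np.float64(0.24), np.float64(0.19))
(np.float64(5.9726057433096e-10), 1, 35, 45, np.float64(0.236), np.float64(0.36), np.float64(0.14))
(np.float64(8.338987070310999e-10), 1, 35, 150, np.float64(0.236), np.float64(0.44), np.float64(0.27))
(np.float64(4.6202208031642655e-09), 1, 35, 165, np.float64(0.236), np.float64(0.24), np.float64(0.2))
(np.float64(4.611523662934047e-09), -1, 35, -15, np.float64(0.236), np.float64(0.27), np.float64(0.09))
(np.float64(2.6496616012394725e-09), -1, 35, 0, np.float64(0.236), np.float64(0.29), np.float64(0.26))
(np.float64(2.6496616012394725e-09), -1, 35, 15, np.float64(0.236), np.float64(0.26), np.float64(0.46))
(np.float64(2.6496616012394725e-09), -1, 35, 30, np.float64(0.236), np.flo
[... 912 characters left out ...]
87), np.float64(0.31), np.float64(0.42))
(np.float64(1.9346623192362244e-09), -1, 25, 30, np.float64(0.187), np.float64(0.19), np.float64(0.27))
(np.float64(6.1941335394166686e-09), -1, 25, 45, np.float64(0.187), np.float64(0.17), np.float64(0.1))
(np.float64(1.912052627339733e-09), -1, 15, 30, np.float64(0.12), np.float64(0.2), np.float64(0.11))
(np.float64(8.385644956199201e-10), -1, 15, 15, np.float64(0.112), np.float64(0.33), np.float64(0.22))
(np.float64(9.425702857113194e-10), 1, 15, 15, np.float64(0.109), np.float64(0.38), np.float64(0.06))
152 (np.float64(5.9726057433096e-10), 1, 35, 45, np.float64(0.236), np.float64(0.36), np.float64(0.14))
real	0m12.109s
user	0m12.521s
sys	0m0.059s
```

```bash
cat > go.py <<'E'
from kin import *
from cell import r
SIDE,LAM=-1,-np.radians(30)
def delta(P,T,base=None):
    if base is None:
        s=r.sense(); base=(s["eef_pos"],Q.from_quat(s["tcp_rot"],scalar_first=True).as_matrix())
    d=base[1].T@(P-base[0]); w=Q.from_matrix(base[1].T@T).as_rotvec()/np.radians(8)
    return np.r_[d,w].round(3)
E
python3 - <<'E'
from go import *
P,T=toolpose(np.array([.530,-.155,.066]),np.radians(-20.3),0,LAM,SIDE)
print(P,delta(P-.08*T[:,2],T),T.round(3).tolist())
E
```

```text
[ 0.42961352 -0.12373015  0.04847372] [ 0.051  0.019  0.126  3.744  3.002 -0.074] [[-0.938, 0.3, -0.173], [0.347, 0.812, -0.469], [0.0, -0.5, -0.866]]
```

drive_tool --pt "-0.2 0.01 0.004 0.025 0.75 0.6 0" --pt "-0.2 0.02 0.008 0.05 1.5 1.2 0" --pt "-0.2 0.03 0.012 0.075 2.25 1.8 0" --pt "-0.2 0.04 0.016 0.1 3.0 2.4 -0.05" --pt "-0.2 0.051 0.019 0.126 3.744 3.0 -0.074" --pt "-0.2 0.051 0.019 0.126 3.744 3.0 -0.074" --pt "-0.2 0.051 0.019 0.126 3.744 3.0 -0.074" --pt "-0.2 0.051 0.019 0.126 3.744 3.0 -0.074"

```text
t: 4.1
eef_pos: [0.446, -0.0857, 0.121]
tcp_rot: [-0.043, 0.169, 0.951, -0.255]
force: [-1.0, 0.2, 0.8]
gripper_width: 0.0511
finger_force: 0.0
```

Run:
```python
from go import *
from h import *
from cell import read_camera
P,T=toolpose(np.array([.530,-.155,.066]),np.radians(-20.3),0,LAM,SIDE)
print(delta(P,T),r.sense()["gripper_width"])
c=read_camera("scene"); a=c["image"][100:340,100:420]; cv2.imwrite("pics/pre.png",cv2.resize(a,(640,480))[:,:,::-1])
```

```text
[0.003 0.    0.083 0.011 0.046 0.005] 0.05112751129503782
```

View pics/pre.png

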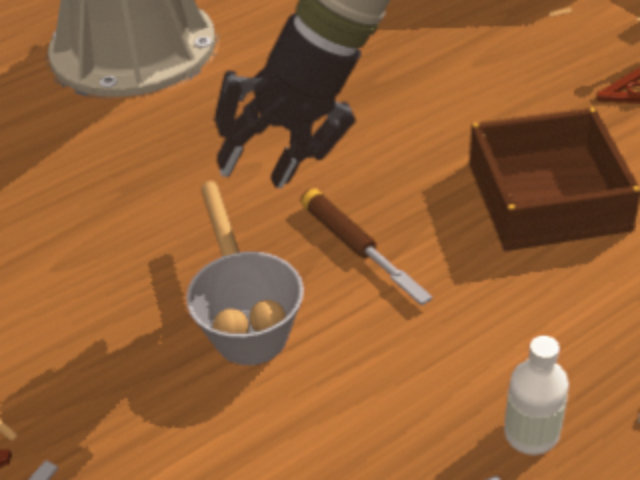

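The gripper, with fingertips near (230,165) and (287,175), leans over the handle at (215,200) and is aligned with it. The chisel is clear.

drive_tool --newtons 80 --pt "-0.2 0.001 0 0.02 0 0 0" --pt "-0.2 0.002 0 0.04 0 0 0" --pt "-0.2 0.003 0 0.06 0 0 0" --pt "-0.2 0.003 0 0.075 0 0 0" --pt "-0.2 0.003 0 0.083 0 0.04 0" --pt "-0.2 0.003 0 0.083 0 0.04 0" --pt "-0.2 0.003 0 0.083 0 0.04 0"

```text
t: 5.03
eef_pos: [0.429, -0.1233, 0.0476]
tcp_rot: [-0.047, 0.169, 0.951, -0.254]
force: [0.4, 0.4, -0.5]
gripper_width: 0.0513
finger_force: 0.0
```

Run:
```python
from go import *
from h import *
from cell import read_camera
P,T=toolpose(np.array([.530,-.155,.066]),np.radians(-20.3),0,LAM,SIDE)
print(delta(P,T),r.sense()["force"])
c=read_camera("scene"); a=c["image"][150:310,140:350]; cv2.imwrite("pics/pre2.png",cv2.resize(a,(788,600))[:,:,::-1])
```

```text
[-0.001 -0.001 -0.001  0.002 -0.014  0.019] [ 0.41869292  0.39844142 -0.49651512]
```

View pics/pre2.png

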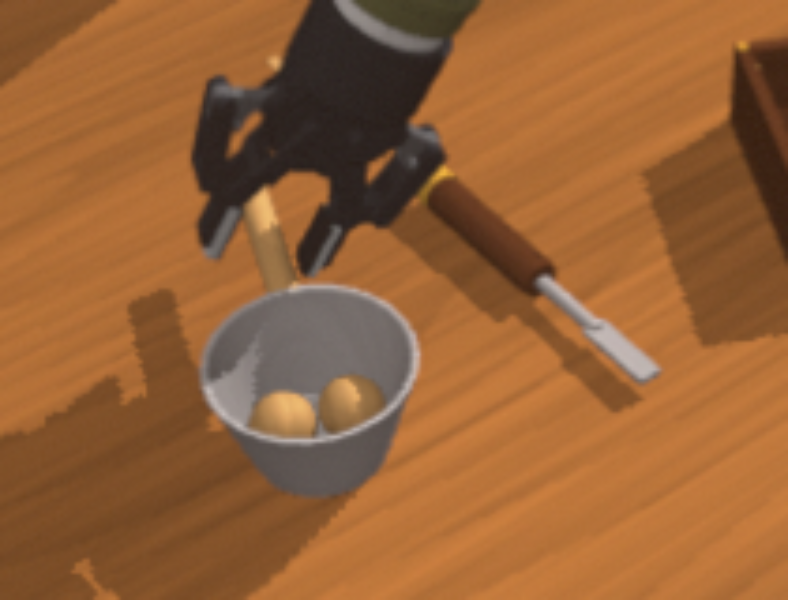

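The handle at (262,220) lies between the two pads, at (220,235) and (322,245). I'll close, then lift.

drive_tool --newtons 80 --pt "0.2 0 0 0 0 0 0" --pt "0.5 0 0 0 0 0 0" --pt "0.8 0 0 0 0 0 0" --pt "1 0 0 0 0 0 0" --pt "1 0 0 0 0 0 0" --pt "1 0 0 0 0 0 0" --pt "1 0 0 0 0 0 0"

```text
t: 5.95
eef_pos: [0.4283, -0.1233, 0.0466]
tcp_rot: [-0.048, 0.169, 0.951, -0.254]
force: [-0.7, 0.2, 1.7]
gripper_width: 0.0157
finger_force: 77.9
```

drive_tool --pt "1 0 -0.005 -0.009 0 0 0" --pt "1 0 -0.015 -0.026 0 0 0" --pt "1 0 -0.03 -0.052 0 0 0" --pt "1 0 -0.045 -0.078 0 0 0" --pt "1 0 -0.06 -0.104 0 0 0" --pt "1 0 -0.07 -0.121 0 0 0" --pt "1 0 -0.07 -0.121 0 0 0" --pt "1 0 -0.07 -0.121 0 0 0"

```text
t: 6.95
eef_pos: [0.4284, -0.1233, 0.1856]
tcp_rot: [-0.048, 0.169, 0.951, -0.254]
force: [-0.5, -0.3, -2.5]
gripper_width: 0.0158
finger_force: 78.1
```

```bash
cat > look.py <<'E'
from h import *
from cell import read_camera
c=read_camera("top"); pickle.dump(c,open("top.pkl","wb")); a=c["image"]
d=read_camera("scene"); b=d["image"]
import sys; cv2.imwrite(sys.argv[1],cv2.resize(np.hstack([a,b]),(800,300),interpolation=cv2.INTER_AREA)[:,:,::-1])
E
python3 look.py pics/lift.png; python3 log.py
python3 - <<'E'
from go import *
box=np.array([.5635,.224]); H=np.radians(25); m=H-np.pi/2
mouth=np.r_[box-.03*np.array([np.cos(m),np.sin(m)]),.16]; print(mouth)
P,T=toolpose(mouth+[0,0,.05],H,0,LAM,SIDE); print(P,delta(P,T),"then down", delta(*toolpose(mouth,H,0,LAM,SIDE),base=(P,T)))
q=r.sense()["joint_positions"]
E
```

```text
7.05 [-0.14   0.217 -0.321  1.162 -0.509  0.245] [ 0.4281 -0.1234  0.1852] 0.015797805477090896 [ 0.1 -0.3 -2.3] 78.02839279174805
[[-0.938  0.296 -0.179]
 [ 0.346  0.814 -0.467]
 [ 0.007 -0.5   -0.866]]
[0.55082145 0.25118923 0.16      ]
[0.45798353 0.20182962 0.19247372] [ 0.084  0.27  -0.164  0.018 -2.87  -4.869] then down [0.    0.025 0.043 0.    0.    0.   ]
```

View pics/lift.png

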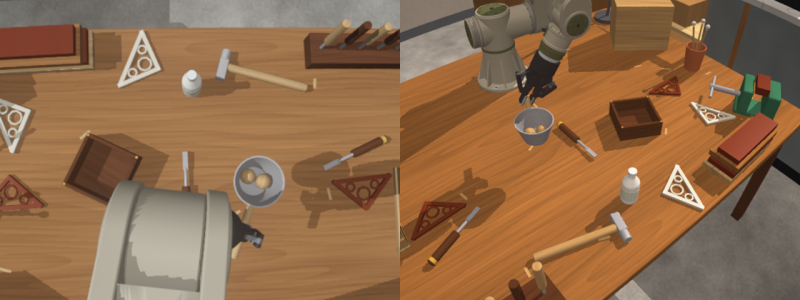

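The dipper is lifted with both balls in it, seen at (259,182) in the top half and (533,127) in the scene half. I'll check it for droop.

```bash
cat > rim.py <<'E'
from h import *
import sys
def rim(c,x,y,zlo,zhi,rad=.075):
    P=pts(c); Z=P[...,2]; im=c["image"].astype(int); grey=(im.max(-1)-im.min(-1))<40
    m=(np.hypot(P[...,0]-x,P[...,1]-y)<rad)&grey&(Z>zlo)&(Z<zhi); q=P[m]
    return q
E
python3 - <<'E'
from rim import *
c=pickle.load(open("top.pkl","rb"))
q=rim(c,.528,-.155,.17,.25)
for _ in range(3):
    # highest point per azimuth sector = rim
    k=(q[:,:2].max(0)+q[:,:2].min(0))/2; a=np.arctan2(*(q[:,:2]-k).T[::-1]); s=((a+np.pi)/(2*np.pi)*24).astype(int)%24
    w=np.hypot(*(q[:,:2]-k).T); rp=np.array([q[(s==i)&(w>=np.percentile(w[s==i],70))].mean(0) for i in range(24) if (s==i).sum()>5])
A=np.c_[rp[:,:2]-k,np.ones(len(rp))]; g=np.linalg.lstsq(A,rp[:,2],rcond=None)[0]
print(len(q),k,g[2],"slopes deg",np.degrees(np.arctan(g[:2])),np.std(rp[:,2]-A@g))
E
```

```text
2484 [ 0.52994919 -0.15524953] 0.20150420874932282 slopes deg [-1.00399741  0.8326563 ] 0.00024383261096671302
```

drive_tool --pt "1 0.002 0.007 -0.004 0 -0.07 -0.12" --pt "1 0.007 0.022 -0.013 0 -0.23 -0.4" --pt "1 0.014 0.045 -0.027 0 -0.48 -0.81" --pt "1 0.022 0.072 -0.044 0 -0.76 -1.3" --pt "1 0.032 0.103 -0.062 0 -1.09 -1.85" --pt "1 0.042 0.135 -0.082 0 -1.43 -2.43" --pt "1 0.052 0.167 -0.102 0 -1.78 -3.02" --pt "1 0.062 0.198 -0.12 0.01 -2.11 -3.57" --pt "1 0.07 0.225 -0.137 0.01 -2.39 -4.06" --pt "1 0.077 0.248 -0.151 0.02 -2.64 -4.47" --pt "1 0.082 0.263 -0.16 0.02 -2.8 -4.75" --pt "1 0.084 0.27 -0.164 0.02 -2.87 -4.87" --pt "1 0.084 0.27 -0.164 0.02 -2.87 -4.87" --pt "1 0.084 0.27 -0.164 0.02 -2.87 -4.87"

```text
t: 8.8
eef_pos: [0.4592, 0.2011, 0.1937]
tcp_rot: [0.057, -0.208, 0.943, -0.254]
force: [0.2, 0.3, -1.7]
gripper_width: 0.0158
finger_force: 78.2
```

```bash
python3 log.py; python3 look.py pics/over.png
python3 - <<'E'
from go import *
box=np.array([.5635,.224]); H=np.radians(25); m=H-np.pi/2
mouth=np.r_[box-.03*np.array([np.cos(m),np.sin(m)]),.16]
P0=toolpose(mouth,H,0,LAM,SIDE); print("down",delta(*P0))
q=r.sense()["joint_positions"]; q,_=ik(*P0,q); prev=q
for t in range(0,116,5):
    P=toolpose(mouth,H,np.radians(t),LAM,SIDE); q,e=ik(*P,q); w=wrist(q)
    print(t,delta(*P,base=P0)[[0,1,2,3]],round(abs(q-prev).max(),2),e.round(4),w[0].round(2),w[1].round(2)); prev=q
print(q)
E
```

```text
8.8 [ 0.544  0.264 -0.235  1.134 -0.522  0.126] [0.4592 0.2011 0.1937] 0.01584179799683771 [ 0.2  0.3 -1.7] 78.22307825088501
[[-0.907 -0.364  0.212]
 [-0.422  0.785 -0.455]
 [-0.001 -0.502 -0.865]]
down [ 0.001  0.027  0.044 -0.013  0.004 -0.013]
0 [0. 0. 0. 0.] 0.0 0.0 [0.4  0.34 0.54] [0.4  0.33 0.4 ]
5 [-0.     0.002 -0.    -0.625] 0.08 0.0 [0.41 0.32 0.55] [0.41 0.32 0.41]
10 [ 0.00e+00  3.00e-03 -1.00e-03 -1.25e+00] 0.09 0.0 [0.42 0.3  0.56] [0.41 0.3  0.42]
15 [-0.     0.005 -0.002 -1.875] 0.09 0.0 [0.42 0.27 0.56] [0.42 0.27 0.42]
20 [-0.0e+00  6.0e-03 -2.0e-03 -2.5e+00] 0.09 0.0 [0.43 0.25 0.57] [0.43 0.25 0.43]
25 [-0.000e+00  7.000e-03 -3.000e-03 -3.125e+00] 0.09 0.0 [0.44 0.23 0.57] [0.44 0.23 0.43]
30 [-0.     0.008 -0.004 -3.75 ] 0.09 0.0 [0.45 0.21 0.57] [0.45 0.21 0.43]
35 [-0.     0.01  -0.006 -4.375] 0.09 0.0 [0.47 0.19 0.57] [0.46 0.19 0.43]
40 [ 0.     0.011 -0.007 -5.   ] 0.08 0.0 [0.48 0.17 0.57] [0.47 0.17 0.43]
45 [ 0.     0.012 -0.008 -5.625] 0.08 0.0 [0.5  0.15 0.57] [0.48 0.15 0.43]
50 [-0.     0.012 -0.009 -6.25 ] 0.08 0.0 [0.51 0.13 0.56] [0.49 0.13 0.42]
[... 480 characters left out ...]
  -0.02  -10.625] 0.08 0.0 [ 0.63 -0.01  0.43] [0.55 0.01 0.32]
90 [ -0.      0.014  -0.022 -11.25 ] 0.09 0.0 [ 0.65 -0.02  0.4 ] [ 0.56 -0.01  0.3 ]
95 [ -0.      0.014  -0.023 -11.875] 0.09 0.0 [ 0.67 -0.04  0.37] [ 0.56 -0.02  0.28]
100 [  0.      0.013  -0.025 -12.5  ] 0.1 0.0 [ 0.68 -0.05  0.33] [ 0.56 -0.03  0.26]
105 [ 0.0000e+00  1.2000e-02 -2.6000e-02 -1.3125e+01] 0.11 0.0 [ 0.69 -0.06  0.29] [ 0.57 -0.03  0.23]
110 [ 0.000e+00  1.100e-02 -2.800e-02 -1.375e+01] 0.11 0.0 [ 0.7  -0.06  0.25] [ 0.57 -0.04  0.21]
115 [ 0.0000e+00  1.1000e-02 -2.9000e-02 -1.4375e+01] 0.11 0.0 [ 0.71 -0.07  0.21] [ 0.57 -0.04  0.19]
[-0.21102697  0.98782965  0.00313258  2.01283134  0.9184205  -1.45602457]
```

View pics/over.png

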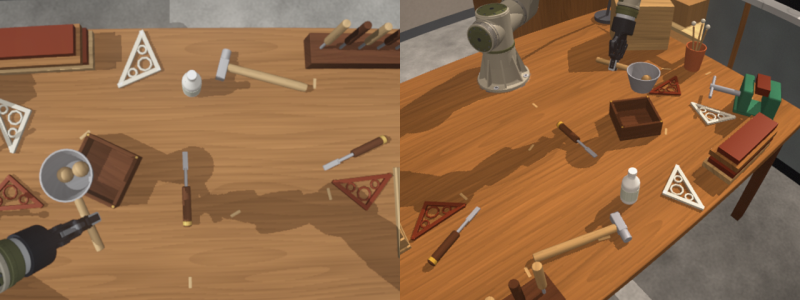

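The dipper is beside and over the box, with its rim near (66,175) in the left half and the box centre near (110,170). I'll measure the rim before tipping.

Run:
```python
from rim import *
c=pickle.load(open("top.pkl","rb"))
print(ray(c,[(106,280)],.208))
q=rim(c,.551,.251,.17,.25,.1)
k=(q[:,:2].max(0)+q[:,:2].min(0))/2; print(len(q),k,np.percentile(q[:,2],95))
```

```text
[[0.55406554 0.25008973 0.208     ]]
3330 [0.53079458 0.24707171] 0.21176633069706147
```

drive_tool --pt "1 0 0.005 0.01 0 0 0" --pt "1 0 0.013 0.022 0 0 0" --pt "1 0 0.021 0.035 0 0 0" --pt "1 0.001 0.027 0.044 0 0 0" --pt "1 0.001 0.027 0.044 0 0 0" --pt "1 0.001 0.027 0.044 0 0 0"

```text
t: 9.65
eef_pos: [0.4581, 0.2027, 0.1424]
tcp_rot: [0.057, -0.209, 0.943, -0.253]
force: [0.7, 0.3, -2.7]
gripper_width: 0.0159
finger_force: 78.2
```

drive_tool --pt "1 0 0.001 0 -0.3 0 0" --pt "1 0 0.003 -0.001 -0.9 0 0" --pt "1 0 0.004 -0.001 -1.5 0 0" --pt "1 0 0.006 -0.002 -2.1 0 0" --pt "1 0 0.007 -0.003 -2.7 0 0" --pt "1 0 0.008 -0.004 -3.3 0 0" --pt "1 0 0.01 -0.005 -4 0 0" --pt "1 0 0.011 -0.007 -5 0 0" --pt "1 0 0.012 -0.009 -5.6 0 0" --pt "1 0 0.012 -0.009 -6.2 0 0" --pt "1 0 0.012 -0.009 -6.25 0 0" --pt "1 0 0.012 -0.009 -6.25 0 0" --pt "1 0 0.012 -0.009 -6.25 0 0"

```text
t: 11.28
eef_pos: [0.4515, 0.2165, 0.1443]
tcp_rot: [-0.036, -0.214, 0.962, 0.168]
force: [0.4, 0.5, -2.4]
gripper_width: 0.0156
finger_force: 78.3
```

```bash
python3 log.py; python3 look.py pics/tip50.png
python3 - <<'E'
from go import *
box=np.array([.5635,.224]); H=np.radians(25); m=H-np.pi/2
mouth=np.r_[box-.03*np.array([np.cos(m),np.sin(m)]),.16]
for t in (50,75,90,100,105): print(t,delta(*toolpose(mouth,H,np.radians(t),LAM,SIDE)))
E
```

```text
11.275 [ 0.093  0.281 -0.285  1.124  0.326 -0.364] [0.4515 0.2165 0.1443] 0.015599648411181085 [ 0.4  0.5 -2.4] 78.32987666130066
[[-0.906 -0.399 -0.142]
 [-0.424  0.852  0.308]
 [-0.002  0.339 -0.941]]
50 [ 0.    -0.001 -0.001 -0.018  0.011  0.014]
75 [ 0.     0.007 -0.004 -3.143  0.008  0.016]
90 [ 0.     0.01  -0.007 -5.018  0.006  0.017]
100 [ 0.000e+00  1.200e-02 -1.000e-02 -6.268e+00  4.000e-03  1.800e-02]
105 [ 0.000e+00  1.200e-02 -1.200e-02 -6.893e+00  3.000e-03  1.800e-02]
```

View pics/tip50.png

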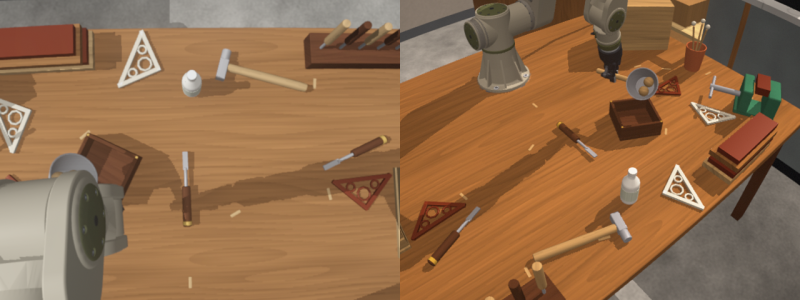

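The dipper is tipped 50° above the box, with both balls still in it at (645,85) in the scene half. Now I'll pour slowly.

drive_tool --pt "1 0 0.002 -0.001 -0.6 0 0" --pt "1 0 0.004 -0.002 -1.2 0 0" --pt "1 0 0.005 -0.003 -1.8 0 0" --pt "1 0 0.006 -0.003 -2.3 0 0" --pt "1 0 0.006 -0.004 -2.7 0 0" --pt "1 0 0.007 -0.004 -3.0 0 0" --pt "1 0 0.007 -0.004 -3.3 0 0" --pt "1 0 0.008 -0.005 -3.6 0 0" --pt "1 0 0.008 -0.005 -3.9 0 0" --pt "1 0 0.009 -0.006 -4.2 0 0" --pt "1 0 0.009 -0.006 -4.5 0 0" --pt "1 0 0.01 -0.007 -5.0 0 0" --pt "1 0 0.011 -0.008 -5.6 0 0" --pt "1 0 0.012 -0.01 -6.27 0 0" --pt "1 0 0.012 -0.01 -6.27 0 0" --pt "1 0 0.012 -0.01 -6.27 0 0" --pt "1 0 0.012 -0.01 -6.27 0 0" --pt "1 0 0.012 -0.01 -6.27 0 0"

```text
t: 13.62
eef_pos: [0.4483, 0.2234, 0.1582]
tcp_rot: [-0.123, -0.179, 0.8, 0.56]
force: [-0.4, 0.8, -1.6]
gripper_width: 0.0158
finger_force: 78.6
```

```bash
python3 log.py
python3 - <<'E'
from h import *
from cell import read_camera
c=read_camera("scene"); cv2.imwrite("pics/pour.png",cv2.resize(c["image"][30:270,240:560],(640,480))[:,:,::-1])
E
```

```text
13.625 [-0.187  0.78  -0.065  1.739  0.868 -1.129] [0.4483 0.2234 0.1582] 0.015786824808451613 [-0.4  0.8 -1.6] 78.62550616264343
[[-0.906 -0.148 -0.396]
 [-0.423  0.309  0.852]
 [-0.003  0.94  -0.343]]
```

View pics/pour.png

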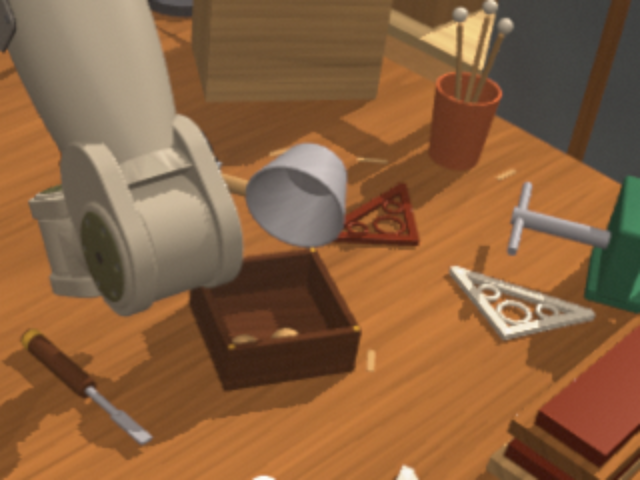

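Both balls lie in the box at (247,340) and (285,332), and the cup is empty. Next I'll right the dipper and put it back.

Run:
```python
from go import *
box=np.array([.5635,.224]); H=np.radians(25); m=H-np.pi/2
mouth=np.r_[box-.03*np.array([np.cos(m),np.sin(m)]),.16]
for t in (80,60,40,20,0): print(t,delta(*toolpose(mouth+[0,0,.0006*(100-t)],H,np.radians(t),LAM,SIDE)))
```

```text
80 [ 0.     0.004 -0.004  2.498  0.008  0.022]
60 [ 0.     0.01  -0.01   4.998  0.012  0.02 ]
40 [ 0.     0.016 -0.018  7.498  0.015  0.019]
20 [ 0.     0.024 -0.027  9.998  0.019  0.016]
0 [ 0.     0.034 -0.037 12.498  0.023  0.013]
```

drive_tool --pt "1 0 0.001 -0.001 0.5 0 0" --pt "1 0 0.002 -0.002 1.4 0 0" --pt "1 0 0.004 -0.004 2.4 0 0" --pt "1 0 0.006 -0.006 3.4 0 0" --pt "1 0 0.009 -0.009 4.4 0 0" --pt "1 0 0.011 -0.012 5.4 0 0" --pt "1 0 0.013 -0.015 6.4 0 0" --pt "1 0 0.016 -0.018 7.4 0 0" --pt "1 0 0.02 -0.022 8.4 0 0" --pt "1 0 0.023 -0.025 9.4 0 0" --pt "1 0 0.027 -0.029 10.4 0 0" --pt "1 0 0.031 -0.033 11.5 0 0" --pt "1 0 0.034 -0.037 12.5 0.02 0.01" --pt "1 0 0.034 -0.037 12.5 0.02 0.01" --pt "1 0 0.034 -0.037 12.5 0.02 0.01"

```text
t: 15.55
eef_pos: [0.4576, 0.2022, 0.2019]
tcp_rot: [0.055, -0.209, 0.943, -0.251]
force: [0.0, -0.5, -1.8]
gripper_width: 0.0161
finger_force: 78.3
```

```bash
python3 log.py
python3 - <<'E'
from go import *
d=np.array([.530,-.155,.066+.1]); H0=np.radians(-20.3)
print(delta(*toolpose(d,H0,0,LAM,SIDE)))
E
```

```text
15.55 [ 0.545  0.257 -0.22   1.157 -0.516  0.125] [0.4576 0.2022 0.2019] 0.016119958560925747 [ 0.  -0.5 -1.8] 78.33719372749329
[[-0.906 -0.367  0.209]
 [-0.423  0.786 -0.451]
 [ 0.002 -0.497 -0.868]]
[ 0.163 -0.219  0.187  0.021  2.813  4.914]
```

drive_tool --pt "1 0.005 -0.007 0.006 0 0.08 0.15" --pt "1 0.016 -0.022 0.019 0 0.28 0.49" --pt "1 0.033 -0.044 0.037 0 0.56 0.98" --pt "1 0.052 -0.07 0.06 0 0.9 1.57" --pt "1 0.073 -0.099 0.084 0.01 1.27 2.21" --pt "1 0.095 -0.127 0.108 0.01 1.63 2.85" --pt "1 0.116 -0.155 0.133 0.015 2.0 3.49" --pt "1 0.134 -0.18 0.153 0.02 2.31 4.03" --pt "1 0.148 -0.199 0.17 0.02 2.56 4.47" --pt "1 0.158 -0.212 0.181 0.02 2.73 4.77" --pt "1 0.163 -0.219 0.187 0.021 2.813 4.914" --pt "1 0.163 -0.219 0.187 0.021 2.813 4.914" --pt "1 0.163 -0.219 0.187 0.021 2.813 4.914"

```text
t: 17.18
eef_pos: [0.4297, -0.123, 0.1496]
tcp_rot: [-0.045, 0.17, 0.951, -0.255]
force: [0.2, 0.2, -1.3]
gripper_width: 0.0155
finger_force: 78.3
```

```bash
cat > slope.py <<'E'
from rim import *
import sys
from cell import read_camera
z=float(sys.argv[1]); c=read_camera("top"); q=rim(c,.530,-.155,z-.03,z+.03)
k=(q[:,:2].max(0)+q[:,:2].min(0))/2; a=np.arctan2(*(q[:,:2]-k).T[::-1]); s=((a+np.pi)/(2*np.pi)*24).astype(int)%24
w=np.hypot(*(q[:,:2]-k).T); rp=np.array([q[(s==i)&(w>=np.percentile(w[s==i],70))].mean(0) for i in range(24) if (s==i).sum()>5])
A=np.c_[rp[:,:2]-k,np.ones(len(rp))]; g=np.linalg.lstsq(A,rp[:,2],rcond=None)[0]
print(len(q),k,g[2],"slopes deg",np.degrees(np.arctan(g[:2])),np.std(rp[:,2]-A@g))
E
python3 log.py; python3 slope.py .166
python3 - <<'E'
from go import *
d=np.array([.530,-.155,.066]); H0=np.radians(-20.3)
print(delta(*toolpose(d,H0,0,LAM,SIDE)))
E
```

```text
17.175 [-0.137  0.245 -0.379  1.068 -0.512  0.249] [ 0.4297 -0.123   0.1496] 0.015506659678130884 [ 0.2  0.2 -1.3] 78.32285642623901
[[-0.938  0.301 -0.172]
 [ 0.347  0.811 -0.471]
 [-0.002 -0.501 -0.865]]
2246 [ 0.53052044 -0.15511027] 0.1667976454651103 slopes deg [-0.27597146  0.31927722] 0.0002876690822089069
[ 0.     0.05   0.088 -0.009  0.017 -0.003]
```

drive_tool --pt "1 0 0.01 0.018 0 0 0" --pt "1 0 0.02 0.035 0 0 0" --pt "1 0 0.03 0.052 0 0 0" --pt "1 0 0.04 0.069 0 0 0" --pt "1 0 0.046 0.08 0 0 0" --pt "1 0 0.049 0.085 0 0 0" --pt "1 0 0.05 0.087 0 0 0" --pt "1 0 0.05 0.087 0 0 0" --pt "1 0 0.05 0.087 0 0 0"

```text
t: 18.35
eef_pos: [0.4303, -0.1238, 0.0496]
tcp_rot: [-0.044, 0.171, 0.951, -0.256]
force: [-0.5, 0.3, -1.9]
gripper_width: 0.0156
finger_force: 78.3
```

```bash
python3 log.py; python3 slope.py .066
```

```text
18.35 [-0.138  0.362 -0.506  0.824 -0.512  0.248] [ 0.4303 -0.1238  0.0496] 0.015642969043553983 [-0.5  0.3 -1.9] 78.33345651626587
[[-0.938  0.302 -0.171]
 [ 0.347  0.811 -0.471]
 [-0.003 -0.501 -0.865]]
1698 [ 0.53157855 -0.15584995] 0.06702214343894859 slopes deg [-0.44993731  0.338789  ] 0.0002685529353887041
```

drive_tool --pt "1 0 0.0005 0.001 0 0 0" --pt "1 0 0.001 0.002 0 0 0" --pt "1 0 0.0012 0.0022 0 0 0" --pt "1 0 0.0012 0.0022 0 0 0"

```text
t: 18.9
eef_pos: [0.4297, -0.124, 0.0468]
tcp_rot: [-0.045, 0.171, 0.95, -0.256]
force: [-1.9, -0.4, 1.0]
gripper_width: 0.0158
finger_force: 78.6
```

drive_tool --newtons 20 --pt "0.6 0 0 0 0 0 0" --pt "0.4 0 0 0 0 0 0" --pt "0.2 0 0 0 0 0 0" --pt "0 0 0 0 0 0 0" --pt "-0.2 0 0 0 0 0 0" --pt "-0.2 0 0 0 0 0 0" --pt "-0.2 0 0 0 0 0 0"

```text
t: 19.77
eef_pos: [0.4299, -0.1238, 0.0466]
tcp_rot: [-0.045, 0.171, 0.951, -0.256]
force: [0.3, 0.2, -0.8]
gripper_width: 0.0517
finger_force: 0.0
```

drive_tool --pt "-0.2 0 0 -0.01 0 0 0" --pt "-0.2 0 0 -0.03 0 0 0" --pt "-0.2 0 0 -0.06 0 0 0" --pt "-0.2 0 0 -0.1 0 0 0" --pt "-0.2 0 0 -0.14 0 0 0" --pt "-0.2 0 0 -0.14 0 0 0" --pt "-0.2 0 0 -0.14 0 0 0" --pt "-0.2 0 0 -0.14 0 0 0"

```text
t: 20.78
eef_pos: [0.453, -0.0581, 0.1668]
tcp_rot: [-0.046, 0.171, 0.95, -0.256]
force: [-0.5, -0.5, -0.3]
gripper_width: 0.0512
finger_force: 0.0
```

```bash
python3 log.py; python3 slope.py .066; python3 look.py pics/end.png
```

```text
20.775 [-1.000e-03  3.040e-01 -2.570e-01  1.208e+00 -4.900e-01  4.040e-01] [ 0.453  -0.0581  0.1668] 0.051234690723516545 [-0.5 -0.5 -0.3] 0.0
[[-0.938  0.301 -0.174]
 [ 0.348  0.811 -0.471]
 [-0.    -0.502 -0.865]]
1613 [ 0.53076114 -0.15687756] 0.0652947618023905 slopes deg [0.44038537 0.5415241 ] 0.00033248525797058184
```

View pics/end.png

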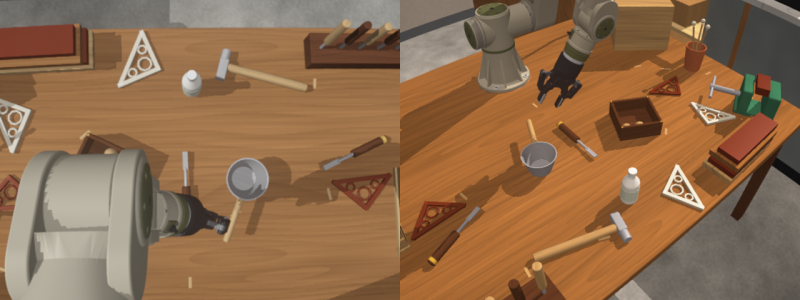

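The empty dipper stands upright at (538,157). Both balls are in the box at (633,124), the glue bottle is upright, and the gripper is clear.

```bash
python3 -c "
from cell import order
print(order.job_done())"
```

```text
the job is handed in; nothing more can be done
None
```

I handed the job in at about 21 s: in the last camera check both balls were in the box, the empty dipper was upright on the bench and released, and the glue bottle was still standing; no verdict came back.

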